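Clear the fallen bottle and restart the bottle feeder

TASK

A bottle has fallen out of the feeder's lane. Stand it upright on the lane floor, between the two rails, in the gap midway between the two bottles that still stand there, and let go of it; then gently press the start button on the hooded control box all the way down, and release it so that it springs back. Do not knock over or shift the standing bottles or the other glassware.

Things in the scene. Friction and masses are not known exactly. Their poses are not given: they have to be found in the camera images.
- fallen_bottle: the square white plastic bottle that lies on its side on the bench in front of the lane: body 60 x 60 mm with rounded edges and 112 mm high, then a shoulder, then a round ribbed grey cap 40 mm in diameter from 124 to 160 mm above the underside. Origin: centre of its underside; its z axis points from the underside to the cap.
- left_bottle: the same kind of bottle, standing in the lane near its left end, loose. Origin: centre of its underside, z up.
- right_bottle: the same kind of bottle, standing in the lane near its right end, loose. Origin: centre of its underside, z up.
- lane: fixed metal lane, 380 mm long (its y axis) and 120 mm wide (its x axis): floor plate 4 mm thick, two rails 90 mm apart inside whose tops are 18 mm above the bench. Origin: centre of its underside, z up. The standing bottles are 140 mm from its middle to either side (y = +140 and -140 mm).
- lane_gap (a point): point on top of the lane floor in the middle of the gap: the place for the fallen bottle's underside. Axes as the lane's.
- control_box: fixed grey control box, 130 mm wide (y), 120 mm deep (x), its front to -x. Its panel slopes, so the push button's axis leans 35 degrees from vertical towards the front. A hood 226 mm high (lip: underside 214 mm high at x = -29 mm) juts out over the button, which cannot be reached from straight above. Origin: under the panel's middle, at bench level, z up.
- button_collar (a point): centre of the face of the button's fixed black collar (52 mm diameter); axes as the control box's, where the button's outward axis is (-0.574, 0, 0.819). The white cap (38 mm diameter) has its face on this axis 16 to 29 mm further out: its insert is screwed in by an amount that differs every time and is not measured; feel for the face and the bottom.
- start_button (a joint): travel of the push button's cap into its insert: 0 m released, 0.008 m fully down; its spring takes 4 N at the start and 8 N fully down.
- beaker: glass beaker, 74 mm diameter, 88 mm tall, standing loose; bystander. Origin: centre of its underside.
- jar: wide-mouth jar, 73 mm diameter, 77 mm tall, standing loose; bystander. Origin: centre of its underside.
There are look-alikes about, which are no part of the job. Leave any orange look-alike of the right_bottle alone.

How it is judged:
By the outcome, as a careful person would: the job done as asked, in the order asked, and still so for the second after the job is handed in, with the robot touching nothing.
It also fails if it takes over 67 s, if anything falls off the work surface, if the arm or the gripper's body presses on something with over 40 N, if the wrist force passes 120 N, or if a joint passes its speed limit or range.

ROBOT

A 6-joint arm with a two-finger parallel gripper is mounted at the origin on a cart in front of the work surface, level with it; the furniture and walls round the work are solid. World frame = base frame: x ahead of the robot, y to its left, z up, the work surface at z = 0. Lengths are in m, angles in rad, forces in N, time in s.
With the tool pointing down it reaches from about 0.25 to 0.775 m from the base axis. Payload 4 kg.
Tool frame: the origin (TCP) lies midway between the tips of the shut fingers; the grasp point (between the pads) lies 19 mm behind it (grip_point_offset is the distance from the TCP to the grasp point, in m); z points along the fingers, y is the line along which they close (so a half turn about z gives the same grasp; the last joint's range is limited). The gripper opens to 94 mm and grips with 3 to 60 N. Pads are 16 mm wide; open, the fingers measure 119 mm over their backs; the gripper's body (75 mm by 177 mm) begins 78 mm behind the grasp point.
Start: joints at [1.181, 0.087, 1.371, -0, 1.684, -0.103], TCP at [0.156, 0.528, 0.206] pointing down, gripper open.
Joint ranges: [-3.1, 3.1], [-0.76, 2.03], [0.27, 2.55], [-1.08, 4.22], [0.17, 2.65], [-2.57, 2.57]. Speed limits (rad/s): [2.79, 2.79, 3.14, 3.14, 3.14, 3.14].

INTERFACE

Orientations are given as [roll, pitch, yaw] about the fixed x, y, z axes, in that order (R = Rz(yaw) Ry(pitch) Rx(roll)).
In Python, from bench import * gives the robot as it stands.
- The arm moves only by the tool carry_out, never from a script. Its argument "commands" is a list of rows, each a list of 6 numbers: the shift along the tool's x, y, z in m, then the turn, a rotation vector about the tool's x, y, z in rad. In form: [[tx, ty, tz, rx, ry, rz], ...]. A call has exactly 5 rows; each row is the pose to reach, as a shift and turn from the pose commanded when the call began, along the tool's axes at that moment; what a row does not reach only later rows make up. A row lasts 1/10 s, in which the tool goes at most 50 mm and 8.59 degrees, less where a joint would pass 70% of its speed; a pose out of reach is approached as far as the arm can. A call with a gripper value outside its range is refused whole. "jaw" is the opening, from 0 (shut) to 1 (fully open), set as the call begins (left out, the last holds). The fingers move at their own pace and stop on an object; the grip force is fixed at half the most. Time passes only in rows, so rows that repeat a pose let the fingers close, or fill a call up. It gives the time, the measured TCP pose, the force, the opening and the grip force at its end, in the units of the state.
- get_obs(): the state, without advancing time (a new reading comes with each control period).
- snapshot(name): name is "scene" or "top"; returns a dict with "img" (384x512x3 uint8, red, green, blue), "range_z" (384x512 float32, m along the optical axis (not along the pixel's ray), 0 where there is no reading), "fx", "fy", "cx", "cy" (pixels), "R" (3x3) and "t" (3): a world point X has camera coordinates R X + t. Camera axes: x right, y down, z forward; pixel columns grow to the right and rows downward; lengths in m; the calibration is good to about 2 mm. A picture is of the moment at which its call begins.
- close_job(): hands the job in; it is judged then, once.
The state is a dict: "time": time; "joint_positions": joint angles; "qvel": joint speeds; "joint_torque": joint torques, N m; "tool_pos": TCP position; "ee_rot": TCP orientation; "wrist_force": force on the tool from outside, world axes, zero at the start; "wrist_torque": the same for the moment, N m; "width": finger opening in m; "finger_force": force on a finger pad.
Only numpy, scipy, OpenCV 4.12 (cv2) and the standard library are available. Lean on these libraries where they do the work, as an engineer would, in place of code of your own. Each camera call takes 0.05 s, during which the arm holds its last target. There are 200 camera calls.

## Working session

There is one attempt and no reset: what is moved stays moved. The work goes in short steps, Python scripts to look and compute and a tool call to move; the robot and the scene stay as the last step left them, time stands still between calls to the robot, and variables do not carry over. Pictures are saved under pics/ and viewed, at most 10 in all, crops included, and the job is handed in when it is done.

Besides the shell and the picture viewer there is one more tool, called after "Emit:" as name(argument=value, ...), one argument or row to a line, values as JSON. carry_out: Moves the arm, as the interface text tells. Its arguments: {"type":"object","properties":{"commands":{"type":"array","items":{"type":"array","items":{"type":"number"}}},"jaw":{"type":"number"}},"required":["commands"]}

```bash
mkdir -p pics; python3 - <<'E'
from bench import *
import cv2,numpy as np
for n in("scene","top"):
    s=snapshot(n); np.savez(f"pics/{n}0.npz",**s); cv2.imwrite(f"pics/{n}0.png",s["img"][:,:,::-1])
    print(n,s["fx"],s["cx"],s["cy"],s["R"].round(3).tolist(),s["t"].round(3).tolist())
o=get_obs();print(o)
E
ls
```

```text
scene 427.48471198163213 251.99603713091278 194.7659077340891 [[0.712, -0.702, 0.005], [-0.374, -0.386, -0.843], [0.594, 0.599, -0.538]] [-0.421, 0.241, 0.963]
top 488.6078338260505 254.4156221662152 200.39409784263083 [[0.2, -0.98, -0.009], [-0.926, -0.186, -0.33], [0.321, 0.074, -0.944]] [-0.166, 0.493, 1.159]
{'time': 0.1, 'joint_positions': array([ 1.18090395e+00,  8.78676780e-02,  1.37204618e+00, -8.40878722e-06,
        1.68365034e+00, -1.03086696e-01]), 'qvel': array([-0.00065826, -0.00195326, -0.00346504,  0.00210581, -0.00031907,
        0.00010538]), 'joint_torque': array([ 2.11090832e-03, -3.41250587e+01, -3.03301692e+01,  7.20332866e-02,
        3.04430723e-02, -1.03332959e-04]), 'tool_pos': array([0.15540111, 0.52707495, 0.20445747]), 'ee_rot': array([-3.13963071e+00, -1.94567823e-04,  2.85478584e+00]), 'wrist_force': array([ 0.75333769, -0.47614836,  0.1667369 ]), 'wrist_torque': array([ 0.00176997,  0.01049966, -0.01647375]), 'finger_force': 0.0, 'width': 0.09405405803850105}
pics
```

View pics/scene0.png

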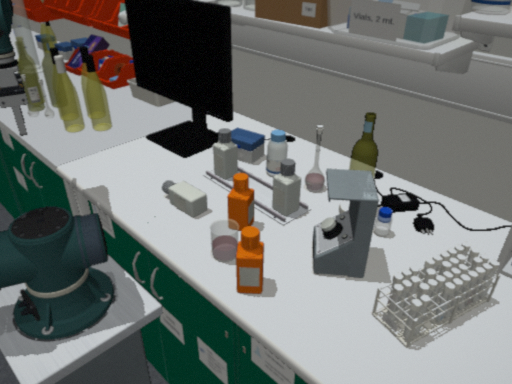

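View pics/top0.png

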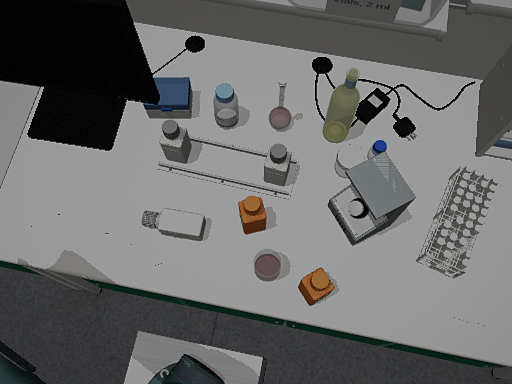

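The scene view shows the fallen bottle at about (187,198), the standing bottles at (226,155) and (287,187), the orange look-alikes and the box at (345,230). In the top view the fallen bottle is at (180,222) with its cap at (150,219). The lane bottle caps are at (171,128) and (278,150), the box button at (357,208) and the beaker at (267,265).

```bash
cat > h.py <<'E'
import numpy as np,cv2
def cloud(f):
    s=dict(np.load(f)) if isinstance(f,str) else f
    z=s["range_z"];v,u=np.indices(z.shape)
    c=np.stack([(u-s["cx"])/s["fx"]*z,(v-s["cy"])/s["fy"]*z,z],-1)
    P=(c-s["t"])@s["R"]; P[z==0]=np.nan
    return P,s["img"].astype(int)
def near(P,u,v,r=2):
    return np.nanmedian(P[v-r:v+r+1,u-r:u+r+1].reshape(-1,3),0).round(4)
E
python3 - <<'E'
from h import *
for n,pts in(("top",dict(fcap=(150,219),fbody=(182,222),lcap=(171,128),rcap=(278,150),oc=(252,205),oc2=(320,278),beaker=(267,265),btn=(357,208),hoodL=(350,180),hoodR=(411,205),rim=(380,165),white=(350,160),floor=(225,160),bench=(220,300),bench2=(120,200))),
 ("scene",dict(fcap=(169,187),fbody=(187,195),lcap=(224,136),rcap=(288,167),btn=(330,226),hood=(350,185),beaker=(225,235),bench=(150,250),floor=(252,185)))):
    P,im=cloud(f"pics/{n}0.npz"); print(n)
    for k,(u,v) in pts.items(): print(k,near(P,u,v))
# ortho map
H=np.zeros((500,600));C=np.zeros((500,600,3),np.uint8)
for n in("top","scene"):
    P,im=cloud(f"pics/{n}0.npz")
    Q=P.reshape(-1,3);I=im.reshape(-1,3);ok=np.isfinite(Q[:,0]);Q=Q[ok];I=I[ok]
    # x 0.25..0.75 up, y .6..-.3 left->right 
    r=((0.80-Q[:,0])/0.0012).astype(int);c=((0.40-Q[:,1])/0.0012).astype(int)
    k=(r>=0)&(r<500)&(c>=0)&(c<600)&(Q[:,2]<.3)
    np.maximum.at(H,(r[k],c[k]),Q[k,2])
cv2.imwrite("pics/ortho.png",cv2.applyColorMap(np.uint8(np.clip(cv2.dilate(H,np.ones((3,3)))/.24*255,0,255)),cv2.COLORMAP_JET))
E
```

```text
top
fcap [0.4243 0.1927 0.0482]
fbody [0.4301 0.1071 0.0591]
lcap [0.6337 0.1719 0.1645]
rcap [ 0.6281 -0.1014  0.1637]
oc [ 0.4771 -0.0674  0.1596]
oc2 [ 0.3377 -0.2523  0.1597]
beaker [ 0.3688 -0.1268  0.0355]
btn [ 0.5341 -0.3178  0.1177]
hoodL [ 0.563  -0.2823  0.2178]
hoodR [ 0.6126 -0.476   0.0007]
rim [ 0.6083 -0.3398  0.2254]
white [ 0.677  -0.2879  0.0769]
floor [0.6417 0.0462 0.0045]
bench [ 0.2639 -0.0259 -0.0008]
bench2 [ 4.727e-01  3.011e-01 -2.000e-04]
scene
fcap [0.4084 0.1625 0.0575]
fbody [0.4147 0.0875 0.0618]
lcap [0.6276 0.1632 0.1529]
rcap [ 0.6136 -0.1163  0.1574]
btn [ 0.5287 -0.3281  0.1149]
hood [ 0.5545 -0.3502  0.2276]
beaker [ 0.3498 -0.153   0.0822]
bench [ 0.2515  0.0466 -0.0231]
floor [0.6507 0.0624 0.0057]
```

View pics/ortho.png

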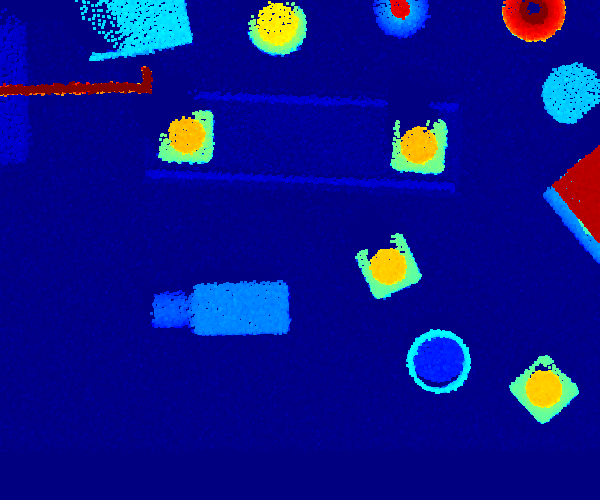

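The height map (1.2 mm per pixel, x up, y to the left) shows both standing bottles in the lane at (186,135) and (418,145). The fallen bottle lies at (240,308) with its cap at (172,308), and the orange look-alike stands at (388,265). Next I fit exact poses.

```bash
cat > fit.py <<'E'
from h import *
def sel(P,x,y,z):
    Q=P.reshape(-1,3);return Q[(Q[:,0]>x[0])&(Q[:,0]<x[1])&(Q[:,1]>y[0])&(Q[:,1]<y[1])&(Q[:,2]>z[0])&(Q[:,2]<z[1])]
def rect(q): 
    r=cv2.minAreaRect(np.float32(q[:,:2]*1000)); return [np.round(a,1) for a in r]
if __name__=="__main__":
  for n in("top","scene"):
    P,im=cloud(f"pics/{n}0.npz");print("##",n)
    b=sel(P,(.36,.48),(.04,.17),(.05,.075));print("fallen top",rect(b),np.median(b[:,2]),len(b))
    b=sel(P,(.36,.48),(.16,.24),(.03,.075));print("fcap",rect(b),b[:,2].max())
    for nm,x,y in(("L",(.58,.68),(.12,.23)),("R",(.58,.68),(-.16,-.05)),("O",(.42,.53),(-.12,-.02))):
        c=sel(P,x,y,(.156,.172));print(nm,"cap",c.mean(0).round(4),cv2.minEnclosingCircle(np.float32(c[:,:2]*1000)))
    for nm,x in(("far",(.66,.70)),("near",(.57,.6))):
        q=sel(P,x,(-.04,.11),(.011,.024));
        if len(q)>20: print(nm,"rail",np.polyfit(q[:,1],q[:,0],1).round(4),len(q),np.median(q[:,2]))
    h=sel(P,(.45,.75),(-.48,-.2),(.216,.24));print("hood",rect(h),np.median(h[:,2]),h.min(0),h.max(0))
    print("beaker",rect(sel(P,(.3,.42),(-.2,-.06),(.07,.095))))
    print("O2",rect(sel(P,(.28,.4),(-.31,-.2),(.1,.17))))
E
python3 fit.py; python3 -c "
import cv2;s=cv2.imread('pics/top0.png')[140:260,300:440];t=cv2.imread('pics/scene0.png')[160:290,290:410]
cv2.imwrite('pics/box.png',cv2.hconcat([cv2.resize(s,(400,400)),cv2.resize(t,(400,400))]))"
```

```text
## top
fallen top [array([430.1, 112. ]), array([ 61.9, 114.6]), np.float64(3.0)] 0.05973421535633852 1006
fcap [array([428.5, 187.3]), array([57.1, 54.4]), np.float64(0.4)] 0.06556410451332302
L cap [0.6363 0.1761 0.1639] ((638.1349487304688, 176.6276397705078), 20.834766387939453)
R cap [ 0.6247 -0.1024  0.1634] ((626.6151123046875, -102.76040649414062), 21.017284393310547)
O cap [ 0.4807 -0.0653  0.1601] ((481.228271484375, -64.47530364990234), 20.13039207458496)
far rail [0.0423 0.6786] 150 0.016859646670553875
near rail [0.0438 0.5826] 145 0.017371316247502707
hood [array([ 562.1, -345.5]), array([131.2, 108.3]), np.float64(39.7)] 0.2260175037617738 [ 0.47876455 -0.42639405  0.21611964] [ 0.64408784 -0.26467649  0.2327121 ]
beaker [array([ 366.5, -127.6]), array([72.6, 70.5]), np.float64(11.1)]
O2 [array([ 334.1, -252.5]), array([60.2, 60.5]), np.float64(42.8)]
## scene
fallen top [array([430.4, 111.4]), array([ 61.8, 116.6]), np.float64(0.6)] 0.060833132647292294 501
fcap [array([425.5, 189.3]), array([52.2, 57.4]), np.float64(1.1)] 0.06302933079232695
L cap [0.6351 0.1732 0.1635] ((637.50341796875, 176.2719268798828), 22.146484375)
R cap [ 0.6223 -0.1052  0.1636] ((625.8169555664062, -103.49567413330078), 21.266399383544922)
O cap [ 0.4786 -0.0682  0.1609] ((479.52972412109375, -66.39708709716797), 20.60752296447754)
far rail [0.0457 0.6772] 80 0.017375110242346458
near rail [0.0386 0.5824] 35 0.01737580528154301
hood [array([ 560.9, -345.5]), array([135.8, 105.8]), np.float64(39.7)] 0.22726530600575312 [ 0.4760079  -0.42651399  0.21609111] [ 0.64191731 -0.26472951  0.23005923]
beaker [array([ 365.6, -127.2]), array([74.4, 71.8]), np.float64(59.5)]
O2 [array([ 332.8, -252.6]), array([62.3, 59.5]), np.float64(41.6)]
```

View pics/box.png

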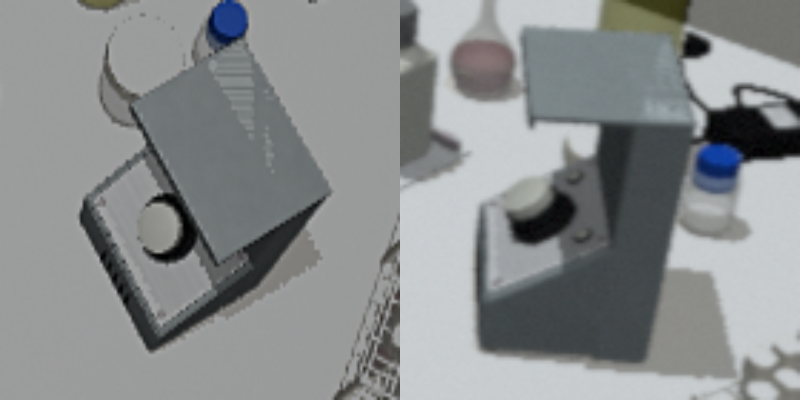

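The crops show the box front facing lower left in the top view. The white cap is just clear of the hood lip (top crop (160,228), scene crop (530,198)) and is visible to both cameras.

```bash
cat > box.py <<'E'
from fit import *
for n in("top","scene"):
    P,im=cloud(f"pics/{n}0.npz")
    h=sel(P,(.45,.75),(-.48,-.2),(.222,.231))
    hu=cv2.convexHull(np.float32(h[:,:2]*1000))
    r=cv2.minAreaRect(np.float32(h[:,:2]*1000));print(n,r,cv2.boxPoints(r).round(0).tolist())
    print(cv2.approxPolyDP(hu,6,True)[:,0].round(0).tolist())
    m=(im.min(2)>(150 if n=="top" else 140))&(P[...,2]>.085)&(P[...,2]<.16)&(np.hypot(P[...,0]-.53,P[...,1]+.32)<.04)
    q=P[m];c=np.median(q,0);q=q[np.linalg.norm(q-c,axis=1)<.025];print(len(q),q.mean(0).round(4),q.min(0).round(3),q.max(0).round(3))
    w,V=np.linalg.eigh(np.cov(q.T));print(V[:,0].round(3),np.sqrt(w))
    yaw=-np.deg2rad(50.3 if 0 else 90-r[2] if r[2]>0 else -r[2])
    if n=="top":np.save("pics/q.npy",q)
    print([im[v,u].tolist() for u,v in((357,208),)] if n=="top" else im[226,330])
E
python3 box.py
```

```text
top ((562.0693359375, -345.20880126953125), (131.1060028076172, 108.01370239257812), 39.88139343261719) [[477.0, -346.0], [546.0, -429.0], [647.0, -345.0], [578.0, -262.0]]
[[644.0, -345.0], [576.0, -266.0], [479.0, -346.0], [545.0, -426.0]]
23 [ 0.5382 -0.3201  0.1179] [ 0.518 -0.328  0.105] [ 0.551 -0.306  0.126]
[-0.396  0.479  0.783] [0.00228969 0.00694586 0.01178361]
[[148, 150, 144]]
scene ((561.2920532226562, -345.18896484375), (134.7089385986328, 105.83897399902344), 39.724884033203125) [[476.0, -348.0], [543.0, -429.0], [647.0, -343.0], [579.0, -261.0]]
[[642.0, -346.0], [578.0, -265.0], [478.0, -346.0], [546.0, -427.0]]
103 [ 0.5325 -0.3146  0.1157] [ 0.515 -0.329  0.103] [ 0.549 -0.298  0.124]
[ 0.376 -0.399 -0.836] [0.00137408 0.00890312 0.00922354]
[126 129 125]
```

```bash
cat > plan.py <<'E'
import numpy as np,json
from scipy.spatial.transform import Rotation as Ro, Slerp
from bench import get_obs
U=lambda v:np.array(v,float)/np.linalg.norm(v)
def frame(z,y):
    z=U(z);y=np.array(y,float);y=U(y-z*(y@z));return Ro.from_matrix(np.stack([np.cross(y,z),y,z],1))
def now():
    o=get_obs();return np.array(o["tool_pos"]),Ro.from_euler("xyz",o["ee_rot"])
def plan(p1,R1,n,start=None):
    p0,R0=start or now()
    print("dist",np.linalg.norm(p1-p0).round(3),"turn",np.rad2deg((R0.inv()*R1).magnitude()).round(1))
    S=Slerp([0,1],Ro.concatenate([R0,R1]))
    P=lambda f:(p0+(p1-p0)*f,S([f])[0])
    for i in range(n):
        pa,Ra=P(i/n);pb,Rb=P((i+1)/n)
        sh=Ra.inv().apply(pb-pa);rv=(Ra.inv()*Rb).as_rotvec()
        print(json.dumps([[round(x,4) for x in (np.r_[sh,rv]*k/5).tolist()] for k in range(1,6)]))
    return p1,R1
# fallen bottle
a=U([-.03,1,0]);base=np.array([.432,.0555,.030]);Z=np.array([0,0,1.])
z1=-np.cos(np.pi/4)*a-np.sin(np.pi/4)*Z
G=frame(z1,np.cross(a,Z))
gp=base+.08*a+[0,0,.003]
tcp=gp+.019*z1
# final: pointing dir azimuth psi
def final(psi=-.12,drop=0.,s=.08,lane=(.632,.036,.004)):
    d=np.array([np.cos(psi),np.sin(psi),0]);z=(d-Z)/np.sqrt(2)
    R=frame(z,np.cross(Z,-d)) # y = -left
    # bottle axis offset: gp was 3mm above axis -> 3mm toward -d after standing
    g=np.array(lane)+[0,0,s+drop]-.003*d
    return g+.019*z,R
E
python3 - <<'E'
from plan import *
s=plan(tcp-.12*z1,G,3)
print(s[0],G.as_euler("xyz"),final()[0],final()[1].as_matrix().round(2))
s=plan(tcp,G,1,s)
E
```

```text
dist 0.432 turn 83.1
[[-0.0234, -0.0153, 0.0067, 0.0326, -0.0451, 0.0791], [-0.0469, -0.0307, 0.0134, 0.0652, -0.0902, 0.1581], [-0.0703, -0.046, 0.0201, 0.0979, -0.1353, 0.2372], [-0.0937, -0.0613, 0.0268, 0.1305, -0.1804, 0.3163], [-0.1172, -0.0767, 0.0335, 0.1631, -0.2255, 0.3953]]
[[-0.0249, -0.0039, 0.0139, 0.0326, -0.0451, 0.0791], [-0.0499, -0.0077, 0.0277, 0.0652, -0.0902, 0.1581], [-0.0748, -0.0116, 0.0416, 0.0979, -0.1353, 0.2372], [-0.0998, -0.0155, 0.0554, 0.1305, -0.1804, 0.3163], [-0.1247, -0.0193, 0.0693, 0.1631, -0.2255, 0.3953]]
[[-0.0204, 0.008, 0.0187, 0.0326, -0.0451, 0.0791], [-0.0407, 0.016, 0.0375, 0.0652, -0.0902, 0.1581], [-0.0611, 0.0239, 0.0562, 0.0979, -0.1353, 0.2372], [-0.0815, 0.0319, 0.0749, 0.1305, -0.1804, 0.3163], [-0.1018, 0.0399, 0.0936, 0.1631, -0.2255, 0.3953]]
[0.42745951 0.20684969 0.10441778] [3.14159265 0.78539816 1.60078733] [0.64235999 0.0347508  0.07056497] [[ 0.7  -0.12  0.7 ]
 [-0.08 -0.99 -0.08]
 [ 0.71 -0.   -0.71]]
dist 0.12 turn 0.0
[[0.0, 0.0, 0.024, 0.0, 0.0, 0.0], [0.0, 0.0, 0.048, 0.0, 0.0, 0.0], [0.0, 0.0, 0.072, 0.0, 0.0, 0.0], [0.0, 0.0, 0.096, 0.0, 0.0, 0.0], [0.0, 0.0, 0.12, 0.0, 0.0, 0.0]]
```

Emit:
carry_out(
  commands=[
    [-0.0234,-0.0153,0.0067,0.0326,-0.0451,0.0791],
    [-0.0469,-0.0307,0.0134,0.0652,-0.0902,0.1581],
    [-0.0703,-0.046,0.0201,0.0979,-0.1353,0.2372],
    [-0.0937,-0.0613,0.0268,0.1305,-0.1804,0.3163],
    [-0.1172,-0.0767,0.0335,0.1631,-0.2255,0.3953],
  ],
  jaw=1,
)

```text
time: 0.6
tool_pos: [0.2467, 0.4198, 0.1714]
ee_rot: [-3.024, 0.253, 2.469]
wrist_force: [-0.1, 0.1, 0.2]
width: 0.0937
finger_force: 0.0
```

Emit:
carry_out(
  commands=[
    [-0.0249,-0.0039,0.0139,0.0326,-0.0451,0.0791],
    [-0.0499,-0.0077,0.0277,0.0652,-0.0902,0.1581],
    [-0.0748,-0.0116,0.0416,0.0979,-0.1353,0.2372],
    [-0.0998,-0.0155,0.0554,0.1305,-0.1804,0.3163],
    [-0.1247,-0.0193,0.0693,0.1631,-0.2255,0.3953],
  ],
)

```text
time: 1.1
tool_pos: [0.3374, 0.3132, 0.1379]
ee_rot: [-3.01, 0.529, 2.077]
wrist_force: [0.8, -0.2, 0.5]
width: 0.094
finger_force: 0.0
```

```bash
python3 - <<'E'
from plan import *
o=get_obs();print(o["time"],o["joint_positions"].round(3),o["tool_pos"],o["ee_rot"],o["wrist_force"])
plan(tcp-.12*z1,G,1)
E
```

```text
1.1 [ 0.932  0.183  1.5   -0.425  1.801  0.436] [0.33741493 0.31324568 0.13786886] [-3.01037718  0.52945441  2.0765822 ] [ 0.82160402 -0.20076158  0.49895391]
dist 0.143 turn 27.5
[[-0.0202, 0.008, 0.0187, 0.0325, -0.045, 0.0785], [-0.0404, 0.0159, 0.0374, 0.065, -0.0901, 0.1569], [-0.0607, 0.0239, 0.0561, 0.0975, -0.1351, 0.2354], [-0.0809, 0.0318, 0.0748, 0.1301, -0.1802, 0.3138], [-0.1011, 0.0398, 0.0935, 0.1626, -0.2252, 0.3923]]
```

Emit:
carry_out(
  commands=[
    [-0.0202,0.008,0.0187,0.0325,-0.045,0.0785],
    [-0.0404,0.0159,0.0374,0.065,-0.0901,0.1569],
    [-0.0607,0.0239,0.0561,0.0975,-0.1351,0.2354],
    [-0.0809,0.0318,0.0748,0.1301,-0.1802,0.3138],
    [-0.1011,0.0398,0.0935,0.1626,-0.2252,0.3923],
  ],
)

```text
time: 1.6
tool_pos: [0.4277, 0.2073, 0.104]
ee_rot: [-3.141, 0.785, 1.601]
wrist_force: [-0.7, 0.7, 0.7]
width: 0.094
finger_force: 0.0
```

```bash
python3 - <<'E'
from plan import *
from bench import snapshot
import cv2
o=get_obs();print(o["time"],o["joint_positions"].round(3),o["tool_pos"],o["ee_rot"],o["wrist_force"])
plan(tcp,G,1)
a=[snapshot(n)["img"][:,:,::-1] for n in("scene","top")]
cv2.imwrite("pics/pre.png",cv2.hconcat([cv2.resize(a[0][110:290,110:310],(400,360)),cv2.resize(a[1][120:300,100:300],(400,360))]))
E
```

```text
1.6 [ 0.734  0.358  1.462 -0.594  1.843  0.696] [0.42769092 0.20727575 0.10398099] [-3.14110965  0.78527909  1.60130686] [-0.65991153  0.66414437  0.6777526 ]
dist 0.12 turn 0.0
[[-0.0001, -0.0, 0.024, -0.0, -0.0, 0.0001], [-0.0002, -0.0001, 0.048, -0.0, -0.0, 0.0001], [-0.0004, -0.0001, 0.072, -0.0001, -0.0001, 0.0002], [-0.0005, -0.0002, 0.096, -0.0001, -0.0001, 0.0003], [-0.0006, -0.0002, 0.12, -0.0001, -0.0001, 0.0004]]
```

View pics/pre.png

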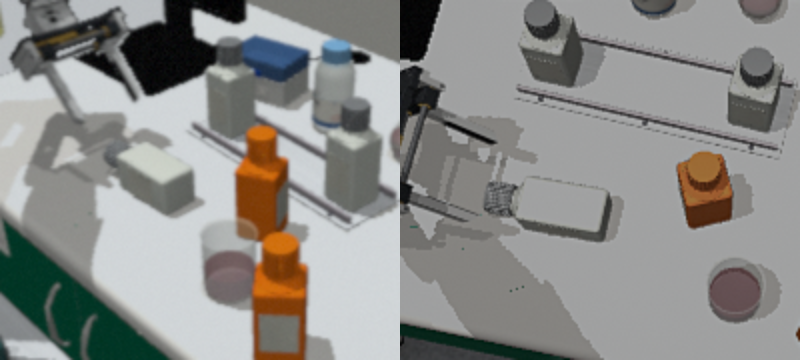

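The fingers straddle the bottle axis, at the upper left of the scene crop and at (470,170) in the top crop. I advance and close.

Emit:
carry_out(
  commands=[
    [0,0,0.02,0,0,0],
    [0,0,0.04,0,0,0],
    [0,0,0.06,0,0,0],
    [0,0,0.08,0,0,0],
    [0,0,0.09,0,0,0],
  ],
)

```text
time: 2.2
tool_pos: [0.4282, 0.144, 0.04]
ee_rot: [-3.137, 0.784, 1.607]
wrist_force: [-0.6, 0.5, -0.4]
width: 0.0939
finger_force: 0.0
```

Emit:
carry_out(
  commands=[
    [0,0,0.01,0,0,0],
    [0,0,0.018,0,0,0],
    [0,0,0.026,0,0,0],
    [0,0,0.03,0,0,0],
    [0,0,0.03,0,0,0],
  ],
)

```text
time: 2.7
tool_pos: [0.4299, 0.1232, 0.0194]
ee_rot: [-3.14, 0.783, 1.605]
wrist_force: [-0.6, -0.1, 0.9]
width: 0.0941
finger_force: 0.0
```

Emit:
carry_out(
  commands=[
    [0,0,0,0,0,0],
    [0,0,0,0,0,0],
    [0,0,0,0,0,0],
    [0,0,0,0,0,0],
    [0,0,0,0,0,0],
  ],
  jaw=0.45,
)

```text
time: 3.2
tool_pos: [0.43, 0.1236, 0.0198]
ee_rot: [-3.14, 0.783, 1.604]
wrist_force: [0.3, 0.6, -0.1]
width: 0.0594
finger_force: 30.0
```

```bash
python3 - <<'E'
from plan import *
o=get_obs();print(o["joint_positions"].round(3),o["tool_pos"],tcp,o["ee_rot"],o["wrist_force"],o["width"],o["finger_force"])
p,R=now()
p1,R1=final(drop=.13)
s=plan(p+[0,0,.12],R,1)
s=plan(np.array([.53,.10,.22]),Ro.concatenate([R,R1]).mean(),2,s)
s=plan(p1,R1,2,s)
E
```

```text
[ 0.62   0.345  1.673 -0.628  1.617  0.72 ] [0.43004235 0.12360683 0.01982316] [0.43000395 0.12203504 0.01956497] [-3.1403942   0.7831811   1.60444971] [ 0.30963165  0.59370807 -0.10477888] 0.05940251798724684 29.957308173179626
dist 0.12 turn 0.0
[[-0.0169, -0.0, -0.017, 0.0, 0.0, 0.0], [-0.0339, -0.0, -0.034, 0.0, 0.0, 0.0], [-0.0508, -0.0001, -0.051, 0.0, 0.0, 0.0], [-0.0677, -0.0001, -0.068, 0.0, 0.0, 0.0], [-0.0847, -0.0001, -0.085, 0.0, 0.0, 0.0]]
dist 0.13 turn 62.6
[[-0.0076, 0.0099, -0.0038, -0.0001, 0.0566, 0.0934], [-0.0151, 0.0198, -0.0076, -0.0003, 0.1132, 0.1868], [-0.0227, 0.0297, -0.0114, -0.0004, 0.1698, 0.2802], [-0.0303, 0.0396, -0.0152, -0.0006, 0.2264, 0.3736], [-0.0378, 0.0495, -0.019, -0.0007, 0.283, 0.4669]]
[[-0.001, 0.012, -0.005, -0.0001, 0.0566, 0.0934], [-0.0021, 0.0239, -0.0101, -0.0003, 0.1132, 0.1868], [-0.0031, 0.0359, -0.0151, -0.0004, 0.1698, 0.2802], [-0.0042, 0.0479, -0.0201, -0.0006, 0.2264, 0.3736], [-0.0052, 0.0599, -0.0252, -0.0007, 0.283, 0.4669]]
dist 0.131 turn 62.6
[[0.0039, 0.0108, 0.0064, -0.0001, 0.0566, 0.0934], [0.0077, 0.0217, 0.0127, -0.0003, 0.1132, 0.1868], [0.0116, 0.0325, 0.0191, -0.0004, 0.1698, 0.2802], [0.0155, 0.0433, 0.0254, -0.0006, 0.2264, 0.3736], [0.0193, 0.0541, 0.0318, -0.0007, 0.283, 0.4669]]
[[0.0064, 0.0084, 0.0079, -0.0001, 0.0566, 0.0934], [0.0128, 0.0167, 0.0157, -0.0003, 0.1132, 0.1868], [0.0192, 0.0251, 0.0236, -0.0004, 0.1698, 0.2802], [0.0256, 0.0335, 0.0314, -0.0006, 0.2264, 0.3736], [0.032, 0.0418, 0.0393, -0.0007, 0.283, 0.4669]]
```

Emit:
carry_out(
  commands=[
    [-0.017,0,-0.017,0,0,0],
    [-0.034,0,-0.034,0,0,0],
    [-0.051,0,-0.051,0,0,0],
    [-0.068,0,-0.068,0,0,0],
    [-0.085,0,-0.085,0,0,0],
  ],
)

```text
time: 3.7
tool_pos: [0.4298, 0.1233, 0.1401]
ee_rot: [-3.139, 0.782, 1.606]
wrist_force: [0.4, 0.0, -1.5]
width: 0.0603
finger_force: 30.0
```

Emit:
carry_out(
  commands=[
    [-0.0076,0.0099,-0.0038,-0.0001,0.0566,0.0934],
    [-0.0151,0.0198,-0.0076,-0.0003,0.1132,0.1868],
    [-0.0227,0.0297,-0.0114,-0.0004,0.1698,0.2802],
    [-0.0303,0.0396,-0.0152,-0.0006,0.2264,0.3736],
    [-0.0378,0.0495,-0.019,-0.0007,0.283,0.4669],
  ],
)

```text
time: 4.2
tool_pos: [0.4802, 0.1115, 0.1797]
ee_rot: [2.844, 0.422, 1.092]
wrist_force: [-0.4, -0.3, -2.8]
width: 0.0597
finger_force: 30.0
```

Emit:
carry_out(
  commands=[
    [-0.001,0.012,-0.005,-0.0001,0.0566,0.0934],
    [-0.0021,0.0239,-0.0101,-0.0003,0.1132,0.1868],
    [-0.0031,0.0359,-0.0151,-0.0004,0.1698,0.2802],
    [-0.0042,0.0479,-0.0201,-0.0006,0.2264,0.3736],
    [-0.0052,0.0599,-0.0252,-0.0007,0.283,0.4669],
  ],
)

```text
time: 4.7
tool_pos: [0.5299, 0.0995, 0.2196]
ee_rot: [2.768, -0.003, 0.739]
wrist_force: [-0.2, -0.6, -2.8]
width: 0.0596
finger_force: 30.0
```

```bash
python3 - <<'E'
from plan import *
o=get_obs();print(o["joint_positions"].round(3),o["tool_pos"],o["wrist_force"],o["wrist_torque"],o["width"])
p1,R1=final(drop=.13)
plan(p1,R1,2)
E
```

```text
[ 0.295 -0.06   1.539 -0.336  1.497  1.124] [0.52992182 0.09952761 0.21963739] [-0.2044999  -0.5854214  -2.84005245] [ 0.18974896  0.28874698 -0.0104911 ] 0.05960615440274805
dist 0.131 turn 62.4
[[0.0039, 0.0108, 0.0063, -0.0002, 0.0566, 0.093], [0.0079, 0.0216, 0.0126, -0.0004, 0.1132, 0.186], [0.0118, 0.0324, 0.0189, -0.0005, 0.1698, 0.279], [0.0158, 0.0432, 0.0252, -0.0007, 0.2264, 0.372], [0.0197, 0.054, 0.0315, -0.0009, 0.283, 0.465]]
[[0.0065, 0.0083, 0.0078, -0.0002, 0.0566, 0.093], [0.0129, 0.0166, 0.0156, -0.0004, 0.1132, 0.186], [0.0194, 0.025, 0.0235, -0.0005, 0.1698, 0.279], [0.0258, 0.0333, 0.0313, -0.0007, 0.2264, 0.372], [0.0323, 0.0416, 0.0391, -0.0009, 0.283, 0.465]]
```

Emit:
carry_out(
  commands=[
    [0.0039,0.0108,0.0063,-0.0002,0.0566,0.093],
    [0.0079,0.0216,0.0126,-0.0004,0.1132,0.186],
    [0.0118,0.0324,0.0189,-0.0005,0.1698,0.279],
    [0.0158,0.0432,0.0252,-0.0007,0.2264,0.372],
    [0.0197,0.054,0.0315,-0.0009,0.283,0.465],
  ],
)

```text
time: 5.2
tool_pos: [0.5859, 0.067, 0.2093]
ee_rot: [2.844, -0.427, 0.388]
wrist_force: [0.2, -0.0, -2.3]
width: 0.0598
finger_force: 30.0
```

Emit:
carry_out(
  commands=[
    [0.0065,0.0083,0.0078,-0.0002,0.0566,0.093],
    [0.0129,0.0166,0.0156,-0.0004,0.1132,0.186],
    [0.0194,0.025,0.0235,-0.0005,0.1698,0.279],
    [0.0258,0.0333,0.0313,-0.0007,0.2264,0.372],
    [0.0323,0.0416,0.0391,-0.0009,0.283,0.465],
  ],
)

```text
time: 5.7
tool_pos: [0.6419, 0.0346, 0.1992]
ee_rot: [3.141, -0.784, -0.12]
wrist_force: [-0.8, -0.0, -2.7]
width: 0.0597
finger_force: 30.0
```

```bash
python3 - <<'E'
from plan import *
from fit import *
from bench import snapshot
o=get_obs();print(o["joint_positions"].round(3),o["tool_pos"],o["wrist_force"],o["width"])
p1,R1=final(drop=.13);plan(p1,R1,1)
im2=[]
for n in("scene","top"):
    s=snapshot(n);np.savez(f"pics/{n}1.npz",**s);im2.append(s["img"][:,:,::-1])
    P,im=cloud(s)
    c=sel(P,(.55,.72),(-.06,.12),(.24,.31));
    if len(c): print(n,"cap?",len(c),c.mean(0),c.max(0),c.min(0))
cv2.imwrite("pics/held.png",cv2.hconcat([cv2.resize(im2[0][80:260,150:350],(400,360)),cv2.resize(im2[1][80:260,120:320],(400,360))]))
E
```

```text
[ 0.02  -0.205  1.865 -0.152  0.709  1.786] [0.64189582 0.03464893 0.19923456] [-0.80377605 -0.00473942 -2.74376647] 0.059719401967136675
dist 0.001 turn 0.1
[[0.0003, -0.0, -0.0001, 0.0001, 0.0004, 0.0], [0.0005, -0.0001, -0.0003, 0.0001, 0.0007, 0.0], [0.0008, -0.0001, -0.0004, 0.0002, 0.0011, 0.0], [0.001, -0.0001, -0.0005, 0.0002, 0.0014, 0.0], [0.0013, -0.0002, -0.0006, 0.0003, 0.0018, 0.0]]
scene cap? 353 [0.59399829 0.01126327 0.27774921] [0.65820949 0.11948922 0.30999093] [ 0.55002023 -0.04423489  0.24015966]
top cap? 1158 [0.59647745 0.0396942  0.28521697] [0.65702571 0.11997251 0.30996568] [ 0.5501101  -0.04424602  0.24006891]
```

View pics/held.png

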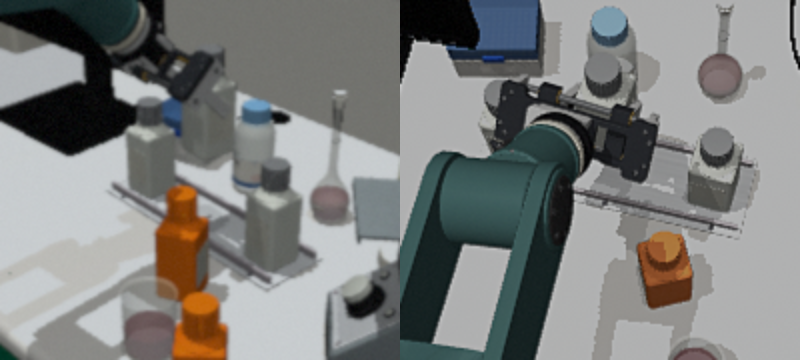

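Held upright over the gap: bottle at scene crop (210,115), cap at top crop (603,70). The neighbours are clear. I check the cap and body tilt before lowering.

```bash
python3 - <<'E'
from plan import *
from fit import *
P,im=cloud("pics/top1.npz")
for v in range(108,122,3): print([tuple(P[v,u].round(3)) for u in range(212,232,4)])
q=P[106:122,210:232].reshape(-1,3);q=q[(q[:,2]>.283)&(q[:,0]>.60)&(q[:,2]<.31)]
print("top",len(q),q.mean(0),cv2.minEnclosingCircle(np.float32(q[:,:2]*1000)))
w,V=np.linalg.eigh(np.cov(q.T));print(V[:,0],np.sqrt(w))
P,im=cloud("pics/scene1.npz")
# bottle faces: scene crop (205,140)-> u=150+102,v=80+70
for u,v in((243,130),(243,145),(255,140),(262,140),(262,125),(262,150),(262,115)):print(u,v,P[v,u].round(3),im[v,u])
b=sel(P,(.57,.68),(-.02,.08),(.14,.24));w,V=np.linalg.eigh(np.cov(b.T));print(len(b),b.min(0),b.max(0))
for z in(.145,.165,.185,.205):
    k=b[abs(b[:,2]-z)<.01];print(z,len(k),k.min(0).round(3),k.max(0).round(3))
E
```

```text
[(np.float64(0.796), np.float64(0.119), np.float64(0.005)), (np.float64(0.643), np.float64(0.047), np.float64(0.29)), (np.float64(0.646), np.float64(0.039), np.float64(0.289)), (np.float64(0.647), np.float64(0.03), np.float64(0.289)), (np.float64(0.747), np.float64(0.054), np.float64(0.11))]
[(np.float64(0.789), np.float64(0.118), np.float64(0.0)), (np.float64(0.638), np.float64(0.047), np.float64(0.285)), (np.float64(0.638), np.float64(0.037), np.float64(0.289)), (np.float64(0.641), np.float64(0.029), np.float64(0.287)), (np.float64(0.641), np.float64(0.019), np.float64(0.289))]
[(np.float64(0.626), np.float64(0.053), np.float64(0.291)), (np.float64(0.628), np.float64(0.044), np.float64(0.29)), (np.float64(0.63), np.float64(0.035), np.float64(0.291)), (np.float64(0.629), np.float64(0.026), np.float64(0.295)), (np.float64(0.637), np.float64(0.019), np.float64(0.285))]
[(np.float64(0.624), np.float64(0.053), np.float64(0.28)), (np.float64(0.621), np.float64(0.042), np.float64(0.29)), (np.float64(0.622), np.float64(0.033), np.float64(0.291)), (np.float64(0.626), np.float64(0.025), np.f
[... 410 characters left out ...]
89] ((631.7891845703125, 33.982627868652344), 20.552797317504883)
[ 0.01529446 -0.02125264  0.99965714] [0.00197163 0.01011754 0.01027814]
243 130 [ 0.518 -0.039  0.272] [62 62 63]
243 145 [0.605 0.054 0.168] [85 89 85]
255 140 [0.612 0.01  0.196] [95 97 91]
262 140 [0.635 0.005 0.191] [94 96 89]
262 125 [0.633 0.004 0.239] [100 101  97]
262 150 [0.64  0.009 0.156] [94 97 92]
262 115 [1.054 0.409 0.033] [101 101  97]
709 [ 0.58675623 -0.00828397  0.14007265] [0.65933027 0.06662165 0.23989486]
0.145 119 [0.599 0.002 0.14 ] [0.655 0.063 0.155]
0.165 155 [0.598 0.003 0.155] [0.656 0.067 0.175]
0.185 168 [0.595 0.002 0.175] [0.659 0.067 0.195]
0.205 131 [ 0.598 -0.008  0.195] [0.658 0.066 0.215]
```

```bash
python3 - <<'E'
from plan import *
p,R=now();_,R1=final()
s=plan(p+[0,.003,-.08],R1,1)
s=plan(s[0]+[0,0,-.037],R1,1,s)
s=plan(s[0]+[0,0,-.005],R1,1,s)
E
```

```text
dist 0.08 turn 0.5
[[-0.0113, -0.0007, 0.0114, 0.0003, 0.0017, 0.0008], [-0.0225, -0.0013, 0.0227, 0.0006, 0.0034, 0.0016], [-0.0338, -0.002, 0.0341, 0.0008, 0.0051, 0.0024], [-0.0451, -0.0026, 0.0454, 0.0011, 0.0068, 0.0032], [-0.0563, -0.0033, 0.0568, 0.0014, 0.0085, 0.0041]]
dist 0.037 turn 0.0
[[-0.0052, 0.0, 0.0052, 0.0, 0.0, 0.0], [-0.0105, 0.0, 0.0105, 0.0, 0.0, 0.0], [-0.0157, 0.0, 0.0157, 0.0, 0.0, 0.0], [-0.0209, 0.0, 0.0209, 0.0, 0.0, 0.0], [-0.0262, 0.0, 0.0262, 0.0, 0.0, 0.0]]
dist 0.005 turn 0.0
[[-0.0007, 0.0, 0.0007, 0.0, 0.0, 0.0], [-0.0014, 0.0, 0.0014, 0.0, 0.0, 0.0], [-0.0021, 0.0, 0.0021, 0.0, 0.0, 0.0], [-0.0028, 0.0, 0.0028, 0.0, 0.0, 0.0], [-0.0035, 0.0, 0.0035, 0.0, 0.0, 0.0]]
```

Emit:
carry_out(
  commands=[
    [-0.0113,-0.0007,0.0114,0,0,0],
    [-0.0226,-0.0013,0.0227,0,0,0],
    [-0.0338,-0.002,0.0341,0,0,0],
    [-0.0451,-0.0026,0.0454,0,0,0],
    [-0.0565,-0.0033,0.0566,0,0,0],
  ],
)

```text
time: 6.3
tool_pos: [0.6425, 0.0387, 0.1201]
ee_rot: [3.135, -0.782, -0.111]
wrist_force: [0.8, -0.1, -1.7]
width: 0.06
finger_force: 30.0
```

Emit:
carry_out(
  commands=[
    [-0.0055,0,0.0055,0,0,0],
    [-0.011,0,0.011,0,0,0],
    [-0.0165,0,0.0165,0,0,0],
    [-0.022,0,0.022,0,0,0],
    [-0.026,0,0.026,0,0,0],
  ],
)

```text
time: 6.8
tool_pos: [0.6431, 0.0382, 0.0839]
ee_rot: [3.138, -0.785, -0.114]
wrist_force: [-0.2, -0.4, -2.6]
width: 0.0602
finger_force: 30.0
```

Emit:
carry_out(
  commands=[
    [-0.0007,0,0.0007,0,0,0],
    [-0.0014,0,0.0014,0,0,0],
    [-0.0021,0,0.0021,0,0,0],
    [-0.0028,0,0.0028,0,0,0],
    [-0.0028,0,0.0028,0,0,0],
  ],
)

```text
time: 7.3
tool_pos: [0.6432, 0.0383, 0.0806]
ee_rot: [3.138, -0.785, -0.115]
wrist_force: [0.8, -0.6, -2.0]
width: 0.06
finger_force: 30.0
```

Emit:
carry_out(
  commands=[
    [-0.0007,0,0.0007,0,0,0],
    [-0.0014,0,0.0014,0,0,0],
    [-0.0021,0,0.0021,0,0,0],
    [-0.0028,0,0.0028,0,0,0],
    [-0.0028,0,0.0028,0,0,0],
  ],
)

```text
time: 7.8
tool_pos: [0.643, 0.0383, 0.0761]
ee_rot: [3.138, -0.785, -0.114]
wrist_force: [-0.7, -1.1, -2.2]
width: 0.0602
finger_force: 30.0
```

Emit:
carry_out(
  commands=[
    [-0.0003,0,0.0003,0,0,0],
    [-0.0006,0,0.0006,0,0,0],
    [-0.0009,0,0.0009,0,0,0],
    [-0.0012,0,0.0012,0,0,0],
    [-0.0012,0,0.0012,0,0,0],
  ],
)

```text
time: 8.3
tool_pos: [0.6431, 0.0383, 0.0747]
ee_rot: [3.138, -0.785, -0.114]
wrist_force: [-0.1, -0.2, -2.7]
width: 0.0604
finger_force: 30.0
```

Emit:
carry_out(
  commands=[
    [-0.0003,0,0.0003,0,0,0],
    [-0.0006,0,0.0006,0,0,0],
    [-0.0009,0,0.0009,0,0,0],
    [-0.0012,0,0.0012,0,0,0],
    [-0.0012,0,0.0012,0,0,0],
  ],
)

```text
time: 8.8
tool_pos: [0.6431, 0.0382, 0.073]
ee_rot: [3.138, -0.785, -0.115]
wrist_force: [-1.2, -0.3, -2.5]
width: 0.06
finger_force: 30.0
```

Emit:
carry_out(
  commands=[
    [-0.0003,0,0.0003,0,0,0],
    [-0.0006,0,0.0006,0,0,0],
    [-0.0008,0,0.0008,0,0,0],
    [-0.0008,0,0.0008,0,0,0],
    [-0.0008,0,0.0008,0,0,0],
  ],
)

```text
time: 9.3
tool_pos: [0.6432, 0.0383, 0.072]
ee_rot: [3.138, -0.785, -0.115]
wrist_force: [0.4, -0.3, -1.5]
width: 0.0601
finger_force: 30.0
```

Emit:
carry_out(
  commands=[
    [-0.0003,0,0.0003,0,0,0],
    [-0.0006,0,0.0006,0,0,0],
    [-0.0008,0,0.0008,0,0,0],
    [-0.0008,0,0.0008,0,0,0],
    [-0.0008,0,0.0008,0,0,0],
  ],
)

```text
time: 9.8
tool_pos: [0.6438, 0.0383, 0.072]
ee_rot: [3.138, -0.787, -0.114]
wrist_force: [-3.9, 0.0, 4.5]
width: 0.0599
finger_force: 30.0
```

Emit:
carry_out(
  commands=[
    [-0.0002,0,0.0002,0,0,0],
    [-0.0004,0,0.0004,0,0,0],
    [-0.0004,0,0.0004,0,0,0],
    [-0.0004,0,0.0004,0,0,0],
    [-0.0004,0,0.0004,0,0,0],
  ],
)

```text
time: 10.3
tool_pos: [0.6441, 0.0384, 0.0719]
ee_rot: [3.139, -0.788, -0.114]
wrist_force: [-5.2, 1.0, 6.2]
width: 0.0595
finger_force: 30.0
```

Emit:
carry_out(
  commands=[
    [0.0003,0,-0.0003,0,0,0],
    [0.0006,0,-0.0006,0,0,0],
    [0.0006,0,-0.0006,0,0,0],
    [0.0006,0,-0.0006,0,0,0],
    [0.0006,0,-0.0006,0,0,0],
  ],
)

```text
time: 10.8
tool_pos: [0.6438, 0.0384, 0.0718]
ee_rot: [3.139, -0.787, -0.115]
wrist_force: [1.5, 1.4, 2.2]
width: 0.0599
finger_force: 30.0
```

Emit:
carry_out(
  commands=[
    [0,0,0,0,0,0],
    [0,0,0,0,0,0],
    [0,0,0,0,0,0],
    [0,0,0,0,0,0],
    [0,0,0,0,0,0],
  ],
  jaw=1,
)

```text
time: 11.3
tool_pos: [0.6429, 0.0382, 0.0706]
ee_rot: [3.138, -0.784, -0.115]
wrist_force: [0.3, 0.7, -0.3]
width: 0.0933
finger_force: 0.0
```

Emit:
carry_out(
  commands=[
    [0,0,-0.01,0,0,0],
    [0,0,-0.025,0,0,0],
    [0,0,-0.045,0,0,0],
    [0,0,-0.07,0,0,0],
    [0,0,-0.1,0,0,0],
  ],
)

```text
time: 11.8
tool_pos: [0.5717, 0.0467, 0.142]
ee_rot: [3.138, -0.784, -0.115]
wrist_force: [-0.0, -0.2, 0.7]
width: 0.0937
finger_force: 0.0
```

Emit:
carry_out(
  commands=[
    [0,0,-0.02,0,0,0],
    [0,0,-0.04,0,0,0],
    [0,0,-0.06,0,0,0],
    [0,0,-0.08,0,0,0],
    [0,0,-0.1,0,0,0],
  ],
)

```text
time: 12.3
tool_pos: [0.5016, 0.0552, 0.2136]
ee_rot: [3.139, -0.786, -0.115]
wrist_force: [0.8, 0.6, 0.7]
width: 0.0942
finger_force: 0.0
```

```bash
cat > chk.py <<'E'
from plan import *
from fit import *
from bench import snapshot
for n in("top","scene"):
    s=snapshot(n);np.savez(f"pics/{n}2.npz",**s);P,im=cloud(s);print(n)
    for nm,x,y in(("L",(.58,.68),(.12,.23)),("M",(.58,.68),(-.02,.1)),("R",(.58,.68),(-.16,-.05)),("O",(.42,.53),(-.12,-.02))):
        c=sel(P,x,y,(.156,.172));
        if len(c)>10: print(nm,len(c),c.mean(0).round(4),cv2.minEnclosingCircle(np.float32(c[:,:2]*1000)))
    cv2.imwrite(f"pics/{n}2.png",s["img"][:,:,::-1])
E
python3 chk.py; python3 - <<'E'
from plan import *
import numpy as np
o=get_obs();print(o["joint_positions"].round(3),o["tool_pos"])
# button
th=np.deg2rad(-50.2);bx=np.array([np.cos(th),np.sin(th),0]);by=np.array([-bx[1],bx[0],0])
ax=-.574*bx+.819*Z
print(frame(-ax,-by).as_matrix().round(2),ax)
for d in(.10,.03): print(np.array([.5466,-.3278,0])-.019*bx+.1157*Z+d*ax)
E
```

```text
top
L 197 [0.6367 0.1761 0.164 ] ((638.9127807617188, 176.52337646484375), 21.650482177734375)
M 208 [0.6325 0.0388 0.1636] ((633.1297607421875, 37.443695068359375), 21.51471519470215)
R 205 [ 0.6249 -0.1023  0.1638] ((626.0423583984375, -101.71297454833984), 20.841554641723633)
O 205 [ 0.4811 -0.0654  0.1602] ((481.9955139160156, -65.5226058959961), 20.222091674804688)
scene
L 85 [0.6346 0.1726 0.1638] ((636.8157958984375, 175.83871459960938), 21.2254638671875)
M 98 [0.6302 0.0358 0.1635] ((633.0776977539062, 38.24380111694336), 21.663820266723633)
R 117 [ 0.6226 -0.1051  0.1639] ((625.554931640625, -102.01431274414062), 21.6500301361084)
O 110 [ 0.4793 -0.0677  0.1609] ((480.4831237792969, -65.71399688720703), 20.263721466064453)
[ 0.108 -0.571  2.076 -0.21   0.869  1.866] [0.50283802 0.05561211 0.21662332]
[[ 0.52 -0.77  0.37]
 [-0.63 -0.64 -0.44]
 [ 0.57 -0.   -0.82]] [-0.36742297  0.44099474  0.819     ]
[ 0.49769562 -0.26910314  0.1976    ]
[ 0.52341523 -0.29997277  0.14027   ]
```

The bottle stands upright within about 2 mm of mid-gap, and the neighbours have not moved. Next is the button.

```bash
cat >> plan.py <<'E'
th=np.deg2rad(-50.2);bx=np.array([np.cos(th),np.sin(th),0]);by=np.array([-bx[1],bx[0],0])
ax=U(-.574*bx+.819*Z);RB=frame(-ax,-by);face=np.array([.5466,-.3278,0])-.019*bx+.1157*Z
E
python3 - <<'E'
from plan import *
p,R=now()
Rm=Ro.concatenate([R,RB]).mean()
s=plan(np.array([.48,.0,.29]),R,1)
s=plan(np.array([.48,-.14,.29]),Rm,1,s)
s=plan(face+.10*ax,RB,1,s)
E
```

```text
dist 0.095 turn 0.0
[[0.0082, 0.0116, -0.0126, 0.0, 0.0, 0.0], [0.0163, 0.0232, -0.0252, 0.0, 0.0, 0.0], [0.0245, 0.0348, -0.0378, 0.0, 0.0, 0.0], [0.0326, 0.0464, -0.0505, 0.0, 0.0, 0.0], [0.0408, 0.0579, -0.0631, 0.0, 0.0, 0.0]]
dist 0.14 turn 22.4
[[0.0023, 0.0278, 0.0023, -0.0491, -0.0172, 0.0582], [0.0045, 0.0556, 0.0046, -0.0981, -0.0344, 0.1164], [0.0068, 0.0834, 0.007, -0.1472, -0.0516, 0.1746], [0.009, 0.1112, 0.0093, -0.1963, -0.0689, 0.2328], [0.0113, 0.1391, 0.0116, -0.2454, -0.0861, 0.291]]
dist 0.16 turn 22.4
[[0.0001, 0.0213, 0.0238, -0.0491, -0.0172, 0.0582], [0.0001, 0.0427, 0.0476, -0.0981, -0.0344, 0.1164], [0.0002, 0.064, 0.0714, -0.1472, -0.0516, 0.1746], [0.0003, 0.0853, 0.0951, -0.1963, -0.0689, 0.2328], [0.0003, 0.1067, 0.1189, -0.2454, -0.0861, 0.291]]
```

Emit:
carry_out(
  commands=[
    [0.0082,0.0116,-0.0126,0,0,0],
    [0.0163,0.0232,-0.0252,0,0,0],
    [0.0245,0.0348,-0.0378,0,0,0],
    [0.0326,0.0464,-0.0505,0,0,0],
    [0.0408,0.0579,-0.0631,0,0,0],
  ],
  jaw=0,
)

```text
time: 12.9
tool_pos: [0.4802, -0.0008, 0.2857]
ee_rot: [3.138, -0.784, -0.114]
wrist_force: [-0.5, 0.5, -0.2]
width: 0.0572
finger_force: 0.0
```

Emit:
carry_out(
  commands=[
    [0.0023,0.0278,0.0023,-0.0491,-0.0172,0.0582],
    [0.0045,0.0556,0.0046,-0.0981,-0.0344,0.1164],
    [0.0068,0.0834,0.007,-0.1472,-0.0516,0.1746],
    [0.009,0.1112,0.0093,-0.1963,-0.0689,0.2328],
    [0.0113,0.1391,0.0116,-0.2454,-0.0861,0.291],
  ],
)

```text
time: 13.4
tool_pos: [0.4801, -0.1417, 0.2854]
ee_rot: [-3.125, -0.694, -0.511]
wrist_force: [1.6, -0.1, 0.6]
width: 0.0176
finger_force: 0.0
```

Emit:
carry_out(
  commands=[
    [0.0001,0.0213,0.0238,-0.0491,-0.0172,0.0582],
    [0.0001,0.0427,0.0476,-0.0981,-0.0344,0.1164],
    [0.0002,0.064,0.0714,-0.1472,-0.0516,0.1746],
    [0.0003,0.0853,0.0951,-0.1963,-0.0689,0.2328],
    [0.0003,0.1067,0.1189,-0.2454,-0.0861,0.291],
  ],
)

```text
time: 13.9
tool_pos: [0.497, -0.2707, 0.192]
ee_rot: [3.134, -0.606, -0.876]
wrist_force: [-0.8, 0.1, 0.6]
width: 0.0005
finger_force: 0.0
```

```bash
python3 - <<'E'
from plan import *
from bench import snapshot
from fit import *
o=get_obs();print(o["joint_positions"].round(3),o["tool_pos"],o["wrist_force"])
plan(face+.04*ax,RB,1)
a=[]
for n in("scene","top"):
    s=snapshot(n);np.savez(f"pics/{n}3.npz",**s);a.append(s["img"][:,:,::-1])
cv2.imwrite("pics/pb.png",cv2.hconcat([cv2.resize(a[0][150:310,220:400],(400,356)),cv2.resize(a[1][120:280,280:460],(400,356))]))
E
```

```text
[-0.448 -0.256  1.839 -0.29   1.018  2.085] [ 0.49703999 -0.27066434  0.19202708] [-0.81490301  0.1231082   0.61111119]
dist 0.055 turn 0.5
[[0.0006, -0.0004, 0.011, 0.0015, 0.0011, 0.0001], [0.0011, -0.0008, 0.022, 0.003, 0.0022, 0.0001], [0.0017, -0.0012, 0.033, 0.0045, 0.0033, 0.0002], [0.0023, -0.0015, 0.044, 0.006, 0.0044, 0.0002], [0.0029, -0.0019, 0.055, 0.0075, 0.0055, 0.0003]]
```

View pics/pb.png

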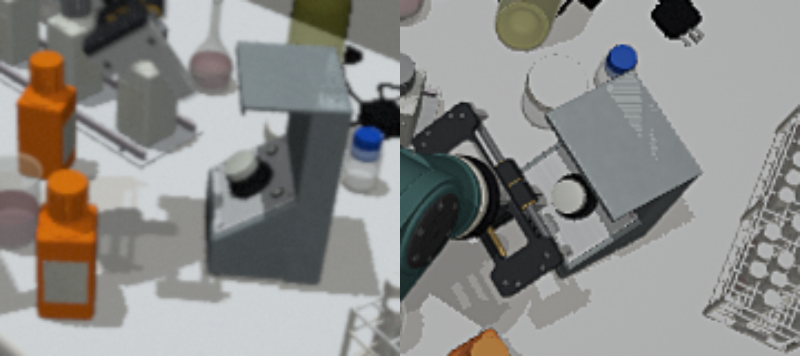

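The gripper is in front of the box, and the cap is fully visible at scene crop (243,165) and top crop (573,195). I triangulate the cap centre from the two views.

```bash
python3 - <<'E'
from plan import *
from h import *
Ps=[];uv=[]
for n,(u0,v0,thr) in(("scene",(220+243/2.222,150+165/2.222,118)),("top",(280+173/2.222,120+195/2.222,118))):
    s=dict(np.load(f"pics/{n}3.npz"));g=s["img"].min(2)
    u0,v0=int(u0),int(v0);W=13;w=g[v0-W:v0+W,u0-W:u0+W]
    print(n,u0,v0);print("\n".join(" ".join("%3d"%x for x in r[::1]) for r in w[3:23]))
    K=np.array([[s["fx"],0,s["cx"]],[0,s["fy"],s["cy"]],[0,0,1]]);Pm=K@np.c_[s["R"],s["t"]]
    q=Pm@np.r_[face,1];print("face proj",q[:2]/q[2])
E
```

```text
scene 329 224
205 205 205 206 206 203 205 206 205 204 206 204 206 205 204 205 205 206 206 201 199 186 160 126 101  98
206 204 205 205 205 206 203 206 206 205 205 205 205 204 205 205 205 203 201 182 153 136 118 104  92  93
204 206 206 206 205 205 206 205 204 205 205 203 205 203 202 202 200 186 176 153 109 103  99  97  91  95
206 205 203 205 206 204 208 204 204 204 200 193 187 184 183 184 177 171 169 143 100  97  95  94  91  95
205 205 205 206 206 206 206 206 203 194 179 169 167 166 169 169 170 159 155 134 102  95  95  84  70  65
205 205 205 207 206 204 204 201 189 172 162 158 161 162 166 167 169 162 150 125  99  96  97  92  70  55
206 206 204 208 204 205 197 180 164 158 157 162 164 164 169 170 170 160 134  93  74  88 100  95  90  87
206 205 206 203 201 193 176 163 155 157 159 164 161 168 169 169 171 159 125  79  58  75  92  94  94  91
205 206 204 200 181 160 156 152 154 157 158 163 166 168 171 172 169 148 124  93  55  44  61  73  85  95
202 202 186 170 152 139 148 154 155 159 163 164 167 170 173 175 158 135 123  96  47  23  22  39  60  81
187 174 174 165 159 149 151 153 159 162 163 16
[... 2461 characters left out ...]
69 177 106  79  10   7  12   8  13  70
114 111 150 169 110 144 151 154 155 156 157 158 159 160 162 164 170 179  89  28  12   8  13  13  42  93
 67  88 146 171 168 132 151 153 155 156 157 158 159 161 161 167 170 104  68  10   1  11  23   5  51 128
137 175 173 169 169 172 163 150 156 156 156 158 157 161 166 168 153  77  28   8   8  19  19  24 100 123
179 170 167 170 168 167  53 111 156 157 161 161 164 165 175 113  49   8   5   2  17  15  16  90 116 117
190 167 165 168 173 169 110  47  63 117 176 178 175 104  51  30  14   9   5  19  14  17  86 187 114 108
161 100  99 106 174 173 173 116  52   1   0   0   0   0   3   2   0   6  16   8  29  98 189 176 171 112
face proj [355.12754219 207.79338512]
```

The triangulated cap centre agrees with my face estimate to about 1 px in both views. I approach.

Emit:
carry_out(
  commands=[
    [0.0006,-0.0004,0.011,0.0015,0.0011,0],
    [0.0012,-0.0008,0.022,0.003,0.0022,0],
    [0.0018,-0.0012,0.033,0.0045,0.0033,0],
    [0.0024,-0.0016,0.044,0.006,0.0044,0],
    [0.003,-0.002,0.055,0.0075,0.0055,0],
  ],
)

```text
time: 14.5
tool_pos: [0.5205, -0.2947, 0.15]
ee_rot: [-3.141, -0.614, -0.873]
wrist_force: [-0.0, 0.7, -0.2]
width: 0.0003
finger_force: 0.0
```

```bash
cat > st.py <<'E'
from plan import *
o=get_obs();p,R=now();d=R.inv().apply(p-face)
print(o["time"],"rel face: tool",d.round(4),"along ax",((p-face)@ax).round(4),"F ax",(o["wrist_force"]@ax).round(2),o["wrist_force"].round(2),"turn",(R.inv()*RB).as_rotvec().round(4))
E
python3 st.py
```

```text
14.5 rel face: tool [ 0.0008 -0.0013 -0.0414] along ax 0.0414 F ax 0.11 [-0.    0.68 -0.23] turn [-0.0028 -0.0022  0.0027]
```

Emit:
carry_out(
  commands=[
    [0,0,0.008,0,0,0],
    [0,0,0.016,0,0,0],
    [-0.001,0.001,0.024,0,0,0],
    [-0.001,0.001,0.03,0,0,0],
    [-0.001,0.001,0.03,0,0,0],
  ],
)

```text
time: 15.0
tool_pos: [0.5296, -0.3079, 0.124]
ee_rot: [3.141, -0.611, -0.873]
wrist_force: [-0.1, 0.6, 0.8]
width: -0.0
finger_force: 0.0
```

Emit:
carry_out(
  commands=[
    [0,0,0.001,0,0,0],
    [0,0,0.002,0,0,0],
    [0,0,0.003,0,0,0],
    [0,0,0.004,0,0,0],
    [0,0,0.004,0,0,0],
  ],
)

```text
time: 15.5
tool_pos: [0.5314, -0.3095, 0.122]
ee_rot: [-3.141, -0.613, -0.873]
wrist_force: [0.3, -0.5, 0.5]
width: 0.0003
finger_force: 0.0
```

Emit:
carry_out(
  commands=[
    [0,0,0.0005,0,0,0],
    [0,0,0.001,0,0,0],
    [0,0,0.0015,0,0,0],
    [0,0,0.002,0,0,0],
    [0,0,0.002,0,0,0],
  ],
)

```text
time: 16.0
tool_pos: [0.5321, -0.3104, 0.1202]
ee_rot: [-3.141, -0.613, -0.873]
wrist_force: [-1.0, -0.9, 0.6]
width: 0.0002
finger_force: 0.0
```

```bash
python3 st.py
```

```text
16.0 rel face: tool [-0.0003  0.     -0.0058] along ax 0.0058 F ax 0.41 [-0.99 -0.91  0.55] turn [-0.002  -0.0014  0.0025]
```

Emit:
carry_out(
  commands=[
    [0,0,0.0005,0,0,0],
    [0,0,0.001,0,0,0],
    [0,0,0.0015,0,0,0],
    [0,0,0.002,0,0,0],
    [0,0,0.002,0,0,0],
  ],
)

```text
time: 16.5
tool_pos: [0.5329, -0.3113, 0.1186]
ee_rot: [-3.141, -0.613, -0.873]
wrist_force: [-0.5, -0.8, -0.4]
width: 0.0008
finger_force: 0.0
```

Emit:
carry_out(
  commands=[
    [0,0,0.0005,0,0,0],
    [0,0,0.001,0,0,0],
    [0,0,0.0015,0,0,0],
    [0,0,0.002,0,0,0],
    [0,0,0.002,0,0,0],
  ],
)

```text
time: 17.0
tool_pos: [0.5336, -0.3122, 0.117]
ee_rot: [-3.141, -0.613, -0.873]
wrist_force: [0.2, -0.5, -0.1]
width: 0.0004
finger_force: 0.0
```

Emit:
carry_out(
  commands=[
    [0,0,0.0005,0,0,0],
    [0,0,0.001,0,0,0],
    [0,0,0.0015,0,0,0],
    [0,0,0.002,0,0,0],
    [0,0,0.002,0,0,0],
  ],
)

```text
time: 17.5
tool_pos: [0.5343, -0.313, 0.1157]
ee_rot: [-3.141, -0.613, -0.873]
wrist_force: [-1.7, 2.3, 2.4]
width: -0.0
finger_force: 1.7
```

Emit:
carry_out(
  commands=[
    [0,0,0.0005,0,0,0],
    [0,0,0.001,0,0,0],
    [0,0,0.0015,0,0,0],
    [0,0,0.002,0,0,0],
    [0,0,0.002,0,0,0],
  ],
)

```text
time: 18.0
tool_pos: [0.5352, -0.314, 0.1139]
ee_rot: [-3.141, -0.613, -0.873]
wrist_force: [-1.6, 2.7, 2.9]
width: 0.0002
finger_force: 2.4
```

```bash
python3 st.py
```

```text
18.0 rel face: tool [-0.0002 -0.0001  0.0021] along ax -0.0021 F ax 4.14 [-1.55  2.7   2.91] turn [-0.0021 -0.0017  0.0024]
```

Contact was near the expected face. I press on through the travel.

Emit:
carry_out(
  commands=[
    [0,0,0.0005,0,0,0],
    [0,0,0.001,0,0,0],
    [0,0,0.0015,0,0,0],
    [0,0,0.002,0,0,0],
    [0,0,0.002,0,0,0],
  ],
)

```text
time: 18.5
tool_pos: [0.5359, -0.3149, 0.1122]
ee_rot: [-3.141, -0.613, -0.873]
wrist_force: [-2.7, 2.1, 3.6]
width: 0.0008
finger_force: 2.8
```

Emit:
carry_out(
  commands=[
    [0,0,0.0005,0,0,0],
    [0,0,0.001,0,0,0],
    [0,0,0.0015,0,0,0],
    [0,0,0.002,0,0,0],
    [0,0,0.002,0,0,0],
  ],
)

```text
time: 19.0
tool_pos: [0.5366, -0.3158, 0.1106]
ee_rot: [-3.141, -0.613, -0.873]
wrist_force: [-3.9, 2.7, 5.4]
width: 0.0004
finger_force: 3.3
```

Emit:
carry_out(
  commands=[
    [0,0,0.0003,0,0,0],
    [0,0,0.0006,0,0,0],
    [0,0,0.001,0,0,0],
    [0,0,0.001,0,0,0],
    [0,0,0.001,0,0,0],
  ],
)

```text
time: 19.5
tool_pos: [0.537, -0.3161, 0.1098]
ee_rot: [-3.141, -0.613, -0.873]
wrist_force: [-4.1, 4.2, 4.1]
width: 0.0007
finger_force: 3.5
```

```bash
python3 st.py
```

```text
19.5 rel face: tool [-0.0002 -0.      0.007 ] along ax -0.007 F ax 6.71 [-4.06  4.22  4.1 ] turn [-0.0021 -0.0016  0.0025]
```

Emit:
carry_out(
  commands=[
    [0,0,0.0003,0,0,0],
    [0,0,0.0006,0,0,0],
    [0,0,0.001,0,0,0],
    [0,0,0.001,0,0,0],
    [0,0,0.001,0,0,0],
  ],
)

```text
time: 20.0
tool_pos: [0.5373, -0.3166, 0.1091]
ee_rot: [-3.141, -0.613, -0.873]
wrist_force: [-5.0, 3.6, 5.5]
width: 0.0002
finger_force: 4.1
```

Emit:
carry_out(
  commands=[
    [0,0,0.0003,0,0,0],
    [0,0,0.0006,0,0,0],
    [0,0,0.0006,0,0,0],
    [0,0,0.0006,0,0,0],
    [0,0,0.0006,0,0,0],
  ],
)

```text
time: 20.5
tool_pos: [0.5374, -0.3166, 0.1092]
ee_rot: [-3.141, -0.613, -0.873]
wrist_force: [-8.0, 6.8, 8.5]
width: 0.0003
finger_force: 6.4
```

```bash
python3 st.py
```

```text
20.5 rel face: tool [-0.0001 -0.      0.0079] along ax -0.0079 F ax 12.9 [-8.02  6.78  8.5 ] turn [-0.002  -0.0015  0.0023]
```

It has bottomed: the force jumped to 12.9 N and the tool stopped moving. I release and withdraw.

Emit:
carry_out(
  commands=[
    [0,0,-0.002,0,0,0],
    [0,0,-0.005,0,0,0],
    [0,0,-0.009,0,0,0],
    [0,0,-0.014,0,0,0],
    [0,0,-0.02,0,0,0],
  ],
)

```text
time: 21.0
tool_pos: [0.5299, -0.3079, 0.1243]
ee_rot: [-3.142, -0.612, -0.873]
wrist_force: [-0.4, -0.1, 0.2]
width: 0.0003
finger_force: 0.0
```

Emit:
carry_out(
  commands=[
    [0,0,-0.015,0,0,0],
    [0,0,-0.03,0,0,0],
    [0,0,-0.05,0,0,0],
    [0,0,-0.07,0,0,0],
    [0,0,-0.09,0,0,0],
  ],
)

```text
time: 21.5
tool_pos: [0.4964, -0.268, 0.1989]
ee_rot: [-3.141, -0.613, -0.873]
wrist_force: [0.1, -0.4, -0.1]
width: 0.0008
finger_force: 0.0
```

Emit:
carry_out(
  commands=[
    [0,0,0,0,0,0],
    [0,0,0,0,0,0],
    [0,0,0,0,0,0],
    [0,0,0,0,0,0],
    [0,0,0,0,0,0],
  ],
)

```text
time: 22.0
tool_pos: [0.4966, -0.2685, 0.1971]
ee_rot: [3.141, -0.611, -0.873]
wrist_force: [0.7, -0.3, 0.6]
width: 0.0004
finger_force: 0.0
```

```bash
python3 st.py; python3 chk.py; python3 -c "
import cv2
a=[cv2.imread(f'pics/{n}2.png') for n in('scene','top')]
cv2.imwrite('pics/end.png',cv2.hconcat([cv2.resize(a[0][110:310,150:400],(400,320)),cv2.resize(a[1][90:310,130:430],(400,293+27))]))"
```

```text
22.0 rel face: tool [-0.0013  0.0004 -0.1002] along ax 0.1002 F ax 0.07 [ 0.73 -0.25  0.55] turn [-0.0012  0.0002  0.0027]
top
L 194 [0.6367 0.1761 0.1643] ((637.073974609375, 176.00286865234375), 20.5798282623291)
M 201 [0.6326 0.0387 0.1641] ((634.5853881835938, 38.70993423461914), 21.59972381591797)
R 211 [ 0.6248 -0.1024  0.1636] ((625.64111328125, -101.8373031616211), 20.688169479370117)
scene
L 84 [0.6351 0.173  0.1637] ((636.7752075195312, 177.05230712890625), 21.10968780517578)
M 90 [0.6284 0.0361 0.1635] ((631.4573974609375, 40.28413009643555), 23.3984375)
R 20 [ 0.6371 -0.1117  0.1644] ((635.6458740234375, -109.65814208984375), 15.806092262268066)
O 113 [ 0.4786 -0.0678  0.1608] ((480.0420837402344, -65.9423828125), 20.565452575683594)
```

View pics/end.png

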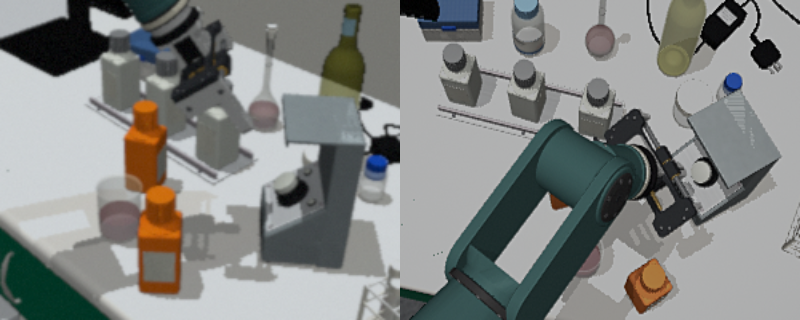

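The three bottles stand evenly in the lane (top crop (460,70), (527,85), (597,105)). The button is back out at (704,172), the bystanders are undisturbed, and the arm is clear.

```bash
python3 -c "
from bench import *
print(close_job())"
```

```text
the job is handed in; nothing more can be done
None
```

The bottle stands upright in the lane within about 2 mm of mid-gap; the start button was pressed to its stop (about 13 N) and sprang back, nothing else was seen to move, and the job was handed in at about 22 s.

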